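Free a microscope's jammed transit pin and load the plate

ROBOT

A 6-joint arm with a two-finger parallel gripper is mounted at the origin on the work surface. World frame = base frame: x ahead of the robot, y to its left, z up, the work surface at z = 0. Lengths are in mm, angles in rad, forces in N, time in s.
With the tool pointing down it reaches from about 425 to 1125 mm from the base axis. Payload 14.9 kg.
Tool frame: the origin (TCP) lies midway between the tips of the shut fingers; the grasp point (between the pads) lies 19 mm behind it; z points along the fingers, y is the line along which they close (so a half turn about z gives the same grasp; the last joint's range is limited). The gripper opens to 91 mm and grips with 3 to 60 N. Pads are 32 mm wide; open, the fingers measure 118 mm over their backs; the gripper's body (76 mm by 178 mm) begins 60 mm behind the grasp point.
Start: joints at [1.217, 0.379, 1.734, -0, 1.028, -0.033], TCP at [220.735, 664.299, 213.932] pointing down, gripper open.
Joint ranges: [-2.77, 2.77], [-0.74, 2.19], [0, 2.66], [-1.06, 4.2], [0.31, 2.87], [-3.08, 3.08]. Speed limits (rad/s): [1.89, 1.89, 2.39, 3.14, 3.14, 3.14].

INTERFACE

Orientations are given as a unit quaternion [w, x, y, z].
In Python, from plant import ctrl, optics gives the robot as it stands.
- The arm moves only by the tool arm_command, never from a script. Its arguments are lists of equal length, an entry for each row: "travel": the shift along the tool's x, y, z in m, a list of three; "roll": the turn about the tool's z in degrees; "gripper": the finger opening in m, from 0 to 0.0912. In form: {"travel": [[x, y, z], ...], "roll": [roll, ...], "gripper": [gripper, ...]}. A call has 1 to 12 rows; each row is the pose to reach, as a shift and turn from the pose commanded when the call began, along the tool's axes at that moment; what a row does not reach only later rows make up. A row lasts 1/8 s, in which the tool goes at most 62.5 mm and 10.7 degrees, less where a joint would pass 70% of its speed; a pose out of reach is approached as far as the arm can. A call with a gripper value outside its range is refused whole. The fingers move at their own pace and stop on an object; "force" is the grip in N (left out, the last holds). Time passes only in rows, so rows that repeat a pose let the fingers close. It gives the time, the measured TCP pose, the force, the opening and the grip force at its end, in the units of the state.
- ctrl.get_obs(): the state, without advancing time (a new reading comes with each control period).
- optics.read_camera(name): name is "side" or "top"; returns the picture (384x512x3 uint8, blue, green, red); there is no depth.
- optics.camera_model(name): a dict with "camera_matrix" (3x3 intrinsics, pixels), "pose" (4x4, takes a point from camera to world coordinates). Camera axes: x right, y up, looking along -z (the intrinsics and any distortion apply to the point x, -y, -z); pixel columns grow to the right and rows downward; lengths in mm; the calibration is good to about 2 mm. A picture is of the moment at which its call begins. camera_model takes no time and is no camera call.
- ctrl.close_job(): hands the job in; it is judged then, once.
Trained networks look in the newest picture that a camera, given by its name, has taken for a name from the list of things; names that differ only in an ending like _2 or _b are one class to them, and where a whole thing is asked for, a point or a joint stands for the part that bears it (a point fixed in the world has none). Each returns a list of dicts, best first, with "conf" (0 to 1); they miss things now and then, are a little off and sometimes report something else, mostly with a low value. They report only what shows in the picture. A call takes as long as a camera call. They do not tell look-alikes from the thing itself.
- optics.find_in(name, camera): "position" ([x, y, z] in mm, in world coordinates, good to about 4 mm: the middle of the surface that is visible of it).
- optics.masks_of(name, camera): "pixels" (384x512 bool, what is visible of it).
The state is a dict: "time_s": time; "joint_pos": joint angles; "dq": joint speeds; "effort": joint torques, N m; "ee_pos": TCP position; "ee_rot": TCP orientation; "ft_force": force on the tool from outside, world axes, zero at the start; "ft_torque": the same for the moment, N m; "opening": finger opening in mm; "gripper_force": force on a finger pad.
Only numpy, scipy, OpenCV 4.12 (cv2) and the standard library are available. Lean on these libraries where they do the work, as an engineer would, in place of code of your own. Each camera call takes 0.05 s, during which the arm holds its last target. There are 200 camera calls.

TASK

The transit pin is jammed across the microscope stage: pick up the drift punch and drive the pin out from its plain right-hand end, all the way through both lugs, so that it drops into the blue catch tray; do not touch the pin with the gripper. Lay the punch back on its wooden rest as it was, and slide the specimen plate along the stage under the objective until it lies flat, fully home against the end stop. Do not touch the objective, and leave the other things on the bench where they are.

Things in the scene. Friction and masses are not known exactly. Their poses are not given: they have to be found in the camera images.
- microscope: microscope fixed to the bench. Origin on the bench under the middle of the jammed pin; x runs along the stage away from its open loading end (roughly away from the robot), y to the left, towards the blue tray. Nosepiece (186 mm above the bench and up) begins at x = +35 mm, the 280 mm high column at +142. Before x = +35 only the lugs and rails stand above the stage
- stage (a point): on the top of the stage, above the microscope's origin, axes as the microscope's. The stage is a flat black strip 45 mm above the bench, from x = -160 to +90 mm, 88 mm wide, open at its -x end, with low side rails (6 mm high, inner faces 66 mm apart)
- lug_entry (a point): middle of the right lug's outer face, 55 mm above the bench, on the pin's axis; axes as the microscope's: the punch goes in here along +y. The two yellow lugs stand at the stage's edges (y = -44..-32 and +32..+44 mm of the microscope), 36 mm long in x, tops 75 mm above the bench; each has an 18 mm square bore along y
- lug_exit (a point): the same on the outer face of the left lug (y = +44 mm): the pin must come out here
- stop (a point): middle of the end stop's face, at the stage's top surface, 85 mm along +x from the pin's axis; the plate's front edge touches it when home. The stop is 14 mm high
- tray (a point): centre of the floor of the blue catch tray, fixed at the microscope's left under the pin's head: 150 mm (x) x 170 mm (y), walls to 30 mm, floor 4 mm above the bench, centred 130 mm along +y from the microscope's origin
- objective: steel objective lens hanging from the head, 62 mm along +x from the pin's axis; origin at its lower tip, 17 mm above the stage; 28 mm across, above the plate's path
- pin_mid (a point): half-way along the steel pin's shank, on its axis. Shank 16 mm thick, 102 mm long along its y; red head 22 mm across, 8 mm long, at the +y end. It passes through both lugs, across the stage. A spring pad in the left lug clamps it: it takes about 8 to 16 N to move, until its tail leaves the left lug; then it drops into the tray
- pin_tail (a point): centre of the pin's plain end face (its -y end), at the start 2 to 10 mm proud of the right lug's outer face
- plate_mid (a point): centre of the white specimen plate, half-way up its 8 mm thickness; 120 mm (x) x 60 mm (y), about 0.12 kg. It lies flat on the stage between the rails (3 mm of play on each side), on the -x side of the pin. When home this point is 60 mm short of the stop
- plate_lip (a point): middle of the plate's rear (-x) end face, 12 mm above its underside. An orange lip, 60 mm wide, 8 mm thick, stands there, its top 20 mm above the underside: push on this face along +x
- punch_grip (a point): where to hold the drift punch: on its axis, 60 mm from its rear end. Punch 190 mm long along its x, nose to +x: blue square shank 18 x 18 mm, 85 mm long (from 60 mm behind this point to 25 mm ahead), then a round steel nose 10 mm thick, 105 mm long. About 0.22 kg
- punch_tip (a point): the punch's tip, 130 mm ahead of punch_grip along its x
- rest_mid (a point): where punch_grip lies with the punch on its wooden rest, 45 mm above the bench; x along the punch towards its nose. The rest is fixed: a 10 mm base and two forked posts, 12 mm thick, 50 mm wide, at x = -49 (under the shank) and +85 mm (under the nose); prongs 32 mm apart reach 8 mm above the axis. Between the posts the fingers have room
- petri: bystander: flat closed red-filled culture dish, 90 mm across, 16 high; origin at its underside
- petri2: bystander: flat white dish, 80 mm across, 14 high; origin at its underside
- slidebox: bystander: open wooden box of glass slides, 80 x 100 x 30 mm; origin at its underside
- forceps: bystander: steel forceps lying flat, 120 mm long along its x, 8 high; origin at its underside
- reagent: bystander: small amber bottle, 40 mm across, 85 high; origin at its underside
- jar: bystander: glass jar with green lid, 66 mm across, 90 high; origin at its underside
- brush: bystander: brush lying on the bench, handle to its -x, about 200 mm long; origin at its underside
Things that resemble listed ones, but are neither listed nor needed, are in the scene too. There is more than one size of the part that bears rest_mid; the job needs the middle-sized.

How it is judged (in metres and radians):
On the way:
1. the pin has been driven right out of both lugs and lies in the catch tray (y of pin_mid in the frame of microscope between 0.06 and 0.215 m and height (world z) of pin_mid below 0.04 m and y of pin_tail in the frame of microscope above 0.044 m), for 0.2 s.
At the end, for the whole second after the job is handed in: The pin lies in the catch tray, clear of both lugs; the punch lies on its rest (grip point within 22 mm of where it was, in line within 0.15 rad); the plate lies flat on the stage within 4 mm of the end stop; all three at rest (all of step 1 and x of plate_mid in the frame of microscope above 0.021 m and z of plate_mid in the frame of microscope below 0.052 m and angle between the x axis of plate_mid and the x axis of microscope, either way round below 0.08 rad and angle between plate_mid's own z axis and vertical below 0.05 rad and distance between punch_grip and rest_mid below 0.022 m and angle between the x axis of punch_grip and the x axis of rest_mid, either way round below 0.15 rad and linear speed of each of pin, plate, punch below 0.02 m/s); the robot touches nothing.
It fails at once if the gripper or arm touches the pin (contact force between any of the fingers, the arm and pin above 0.5 N).
It fails at once if the objective is touched (over 1 N) (contact force between anything else and objective above 1 N).
It fails at once if a bystander is moved more than 25 mm (distance of any of petri, petri2, slidebox, forceps, reagent, jar, brush from where it was at the start of the episode above 0.025 m).
It also fails if it takes over 72 s, if anything falls off the work surface, if the arm or the gripper's body presses on something with over 40 N, if the wrist force passes 120 N, or if a joint passes its speed limit or range.

## Working session

There is one attempt and no reset: what is moved stays moved. The work goes in short steps, Python scripts to look and compute and a tool call to move; the robot and the scene stay as the last step left them, time stands still between calls to the robot, and variables do not carry over. Pictures are saved under pics/ and viewed, at most 10 in all, crops included, and the job is handed in when it is done.

Besides the shell and the picture viewer there is one more tool, called as name([rows], argument=value, ...), one row to a line, values as JSON. arm_command: Moves the arm, as the interface text tells. Its arguments: {"type":"object","properties":{"travel":{"type":"array"},"roll":{"type":"array"},"gripper":{"type":"array"},"force":{"type":"number"}},"required":["travel","roll","gripper"]}

```bash
mkdir -p pics; ls
cat > h.py <<'E'
import numpy as np, cv2
from plant import ctrl, optics
def proj(p,cam):
    m=optics.camera_model(cam);T=np.array(m["pose"]);K=np.array(m["camera_matrix"])
    c=np.linalg.inv(T)@np.append(p,1);v=K@np.array([c[0],-c[1],-c[2]]);return v[:2]/v[2]
def onplane(uv,z,cam):
    m=optics.camera_model(cam);T=np.array(m["pose"]);K=np.array(m["camera_matrix"])
    d=np.linalg.inv(K)@np.array([uv[0],uv[1],1]);d=T[:3,:3]@np.array([d[0],-d[1],-d[2]]);o=T[:3,3]
    return o+d*(z-o[2])/d[2]
E
python3 - <<'E'
from h import *
for c in("top","side"):
    cv2.imwrite(f"pics/{c}0.png",cv2.resize(optics.read_camera(c),(800,600),interpolation=cv2.INTER_CUBIC))
    m=optics.camera_model(c);print(c,{k:(np.round(v,3).tolist() if not isinstance(v,str) else v) for k,v in m.items()})
for n in("microscope","pin_mid","plate_mid","punch_grip","rest_mid","objective","tray","petri","petri2","slidebox","forceps","reagent","jar","brush"):
  for c in("top","side"):
    try: r=optics.find_in(n,c)
    except Exception as e: print(n,c,e);continue
    print(n,c,[(np.round(d["position"]).tolist(),round(d["conf"],2)) for d in r][:5])
print(ctrl.get_obs())
E
```

```text
pics
top {'camera_matrix': [[461.788, 0.0, 261.042], [0.0, 461.788, 183.609], [0.0, 0.0, 1.0]], 'pose': [[0.011, 0.989, -0.149, 303.856], [-1.0, 0.011, 0.001, -11.924], [0.003, 0.149, 0.989, 1494.51], [0.0, 0.0, 0.0, 1.0]]}
side {'camera_matrix': [[348.75, 0.0, 253.671], [0.0, 348.75, 187.676], [0.0, 0.0, 1.0]], 'pose': [[0.97, 0.151, -0.189, 291.142], [-0.241, 0.658, -0.714, -764.325], [0.017, 0.738, 0.675, 772.234], [0.0, 0.0, 0.0, 1.0]]}
microscope top [([656.0, 69.0, 46.0], 0.98)]
microscope side [([687.0, 26.0, 51.0], 0.69), ([500.0, 461.0, 58.0], 0.52), ([612.0, 30.0, 58.0], 0.49)]
pin_mid top [([615.0, 29.0, 60.0], 0.44), ([657.0, 67.0, 48.0], 0.39)]
pin_mid side [([612.0, 30.0, 63.0], 0.39)]
plate_mid top [([530.0, 19.0, 56.0], 0.89), ([656.0, 67.0, 42.0], 0.68), ([449.0, -262.0, 53.0], 0.54)]
plate_mid side [([532.0, 15.0, 52.0], 0.94)]
punch_grip top [([449.0, -263.0, 54.0], 0.78), ([499.0, 464.0, 93.0], 0.29)]
punch_grip side [([446.0, -279.0, 56.0], 0.94)]
rest_mid top [([336.0, -448.0, 11.0], 0.83), ([266.0, -235.0, 15.0], 0.72), ([440.0, -248.0, 10.0], 0.62), ([411.0, 3
[... 1245 characters left out ...]
oint_pos': array([ 1.21668253e+00,  3.78915545e-01,  1.73419665e+00, -7.32775205e-06,
        1.02850191e+00, -3.32956279e-02]), 'dq': array([-1.71974362e-03,  4.76332351e-06,  3.93363830e-04,  5.66114011e-04,
        2.35986630e-03, -1.14444867e-03]), 'effort': array([ 3.89481240e-03, -7.63715029e+01, -4.34715235e+01,  6.51493622e-02,
        3.92049795e-02, -1.46807844e-05]), 'ee_pos': array([220.74865393, 664.29492454, 213.92254377]), 'ee_rot': array([ 1.01464392e-06,  1.59720185e-01,  9.87162328e-01, -1.11302254e-05]), 'ft_force': array([ 1.21112374, -0.55888959, -0.17407429]), 'ft_torque': array([ 0.02091285,  0.04492223, -0.03089186]), 'gripper_force': 0.0, 'opening': 91.2580517498434}
```

View pics/top0.png

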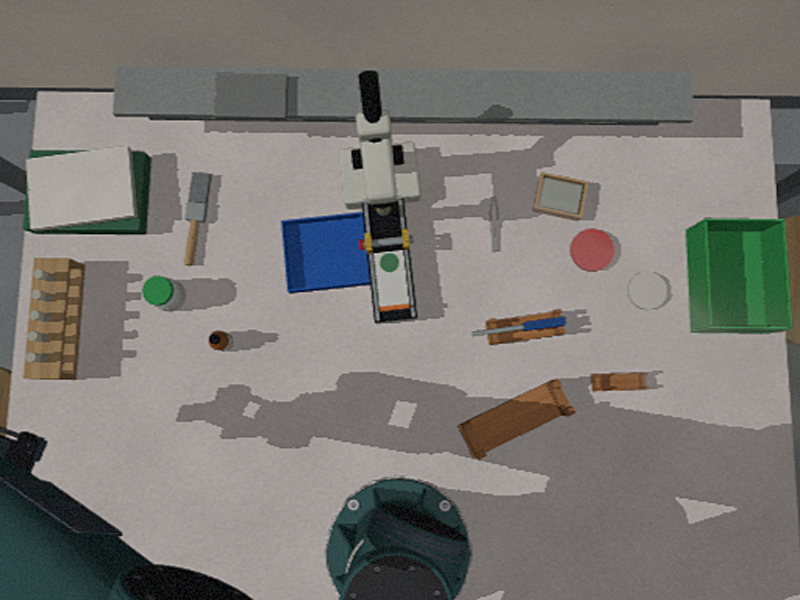

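View pics/side0.png

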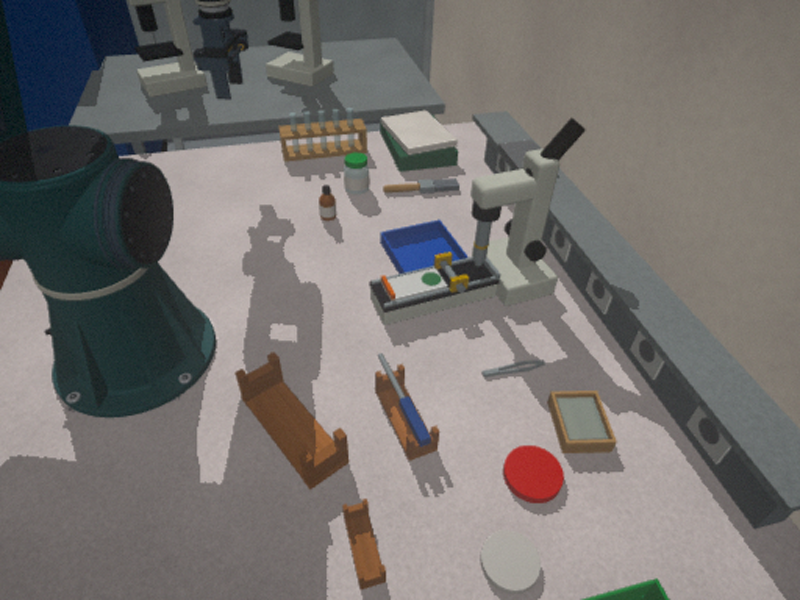

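The top view shows the stage with its yellow lugs around (385,241), the tray at (325,252), and the punch on the middle-sized rest at (525,327), with its nose pointing left. The side view agrees: the punch is at (405,400) and the pin at (452,272). I'll enlarge these areas and measure them.

Run:
```python
from h import *
P=[]
for c,rois in(("top",[(225,125,64,96),(295,190,80,40)]),("side",[(235,155,90,60),(235,220,50,80)])):
    im=optics.read_camera(c);cv2.imwrite(f"pics/raw_{c}.png",im)
    for (x,y,w,h) in rois:
        s=min(400/w,300/h);p=cv2.resize(im[y:y+h,x:x+w],None,fx=s,fy=s,interpolation=cv2.INTER_CUBIC)
        q=np.zeros((300,400,3),np.uint8);q[:p.shape[0],:p.shape[1]]=p[:300,:400];P.append(q);print(c,x,y,s)
    hsv=cv2.cvtColor(im,cv2.COLOR_BGR2HSV).astype(int);H,S,V=hsv[...,0],hsv[...,1],hsv[...,2]
    for n,(a,b) in dict(yellow=(20,32),orange=(8,16),blue=(100,125),red=(0,4)).items():
        m=((H>=a)&(H<=b)&(S>150)&(V>60)).astype(np.uint8)
        k,l,st,ce=cv2.connectedComponentsWithStats(m)
        for i in range(1,k):
            if 6<st[i,4]<4000 and 200<ce[i,0]<380 and 120<ce[i,1]<300: print(c,n,st[i].tolist(),np.round(ce[i],1).tolist())
    pm=[d for d in optics.masks_of("punch_grip",c)][0]["pixels"]
    r=cv2.minAreaRect(np.argwhere(pm)[:,::-1].astype(np.float32));print(c,"punch",pm.sum(),np.round(cv2.boxPoints(r),1).tolist())
    pm=[d for d in optics.masks_of("plate_mid",c)][0]["pixels"]
    r=cv2.minAreaRect(np.argwhere(pm)[:,::-1].astype(np.float32));print(c,"plate",pm.sum(),np.round(cv2.boxPoints(r),1).tolist())
cv2.imwrite("pics/mos.png",np.vstack([np.hstack(P[:2]),np.hstack(P[2:])]))
```

```text
top 225 125 3.125
top 295 190 5.0
top yellow [257, 146, 5, 14, 45] [259.1, 152.5]
top yellow [234, 149, 5, 13, 44] [235.5, 155.0]
top orange [243, 195, 19, 4, 49] [252.1, 196.4]
top orange [311, 198, 48, 13, 128] [332.5, 204.6]
top orange [350, 209, 11, 6, 32] [355.1, 211.8]
top orange [342, 211, 7, 2, 9] [344.9, 211.3]
top orange [313, 212, 36, 9, 90] [325.6, 216.0]
top orange [348, 244, 13, 13, 44] [354.4, 249.5]
top orange [330, 252, 6, 5, 7] [332.3, 253.9]
top orange [294, 256, 65, 38, 498] [322.4, 271.5]
top orange [332, 256, 5, 3, 7] [334.4, 257.4]
top orange [356, 258, 4, 3, 7] [357.4, 259.0]
top orange [316, 261, 3, 4, 7] [317.1, 262.7]
top orange [362, 262, 6, 4, 10] [364.4, 263.6]
top orange [305, 271, 6, 6, 14] [307.4, 273.6]
top orange [321, 272, 15, 11, 36] [328.3, 277.5]
top blue [180, 136, 57, 51, 2339] [207.7, 161.5]
top blue [335, 203, 27, 9, 135] [348.1, 206.7]
top red [230, 154, 3, 6, 9] [230.9, 156.2]
top punch 308 [[302.3999938964844, 206.39999389648438], [361.79998779296875, 201.1999969482422], [362.5, 209.39999389648438], [303.1000061035156, 214.5]]
top plate 737 [[239.10000610351562, 160.60000610351562], [258.79998779296875, 158.5], [262.8999938964844, 196.8000030517578], [243.1999969482422, 198.89999389648438]]
side 235 155 4.444444444444445
side 235 220 3.75
side yellow [279, 162, 10, 10, 57] [283.3, 165.3]
side yellow [288, 175, 12, 12, 75] [293.3, 179.7]
side orange [245, 177, 8, 14, 39] [248.5, 183.7]
side orange [200, 269, 15, 29, 177] [205.4, 283.9]
side blue [245, 147, 49, 27, 544] [269.1, 161.2]
side blue [291, 154, 5, 7, 8] [292.9, 157.1]
side punch 404 [[238.6999969482422, 230.3000030517578], [247.3000030517578, 225.6999969482422], [277.0, 281.3999938964844], [268.3999938964844, 286.0]]
side plate 500 [[243.8000030517578, 178.1999969482422], [282.0, 170.3000030517578], [284.8999938964844, 184.39999389648438], [246.8000030517578, 192.3000030517578]]
```

View pics/mos.png

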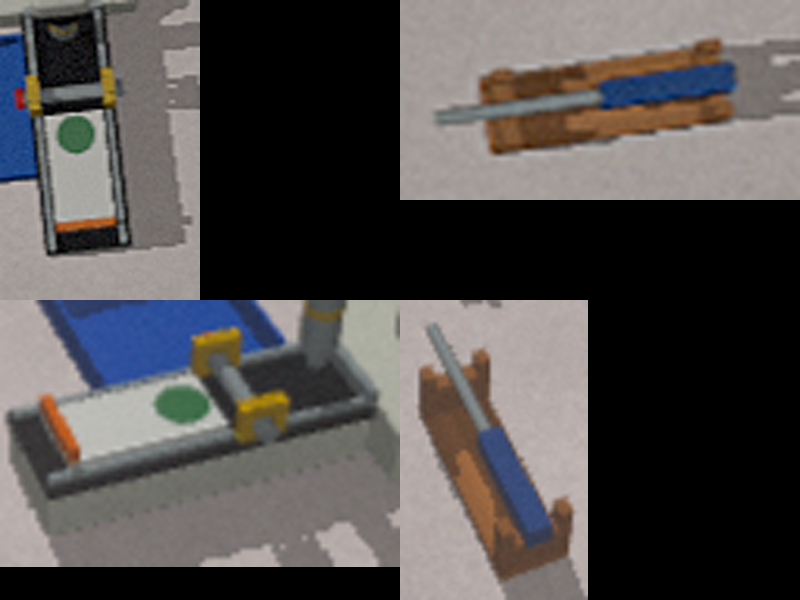

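```bash
cat > fit.py <<'E'
from h import *
from scipy.optimize import least_squares
def rot(a): return np.array([[np.cos(a),-np.sin(a),0],[np.sin(a),np.cos(a),0],[0,0,1]])
# punch
obs=[("top",(130,0,0),(301.9,213.2)),("top",(25,0,3),(335.2,208.4)),("top",(-60,0,9),(361.7,205.0)),
     ("side",(130,0,0),(243.1,226.6)),("side",(25,0,4),(257.9,254.9)),("side",(-60,0,2),(271.2,281.0))]
f=lambda p:np.concatenate([proj(np.array([p[0],p[1],45])+rot(p[2])@np.array(q),c)-uv for c,q,uv in obs])
s=least_squares(f,[445,-265,1.6]);print("punch",s.x.round(2),s.fun.round(1))
def box(x0,x1,y0,y1,z0,z1): return np.array([(x,y,z) for x in(x0,x1) for y in(y0,y1) for z in(z0,z1)])
L=box(-18,18,32,44,51,75);R=box(-18,18,-44,-32,51,75)
def bb(B,p,c):
    w=np.array([proj(np.array([p[0],p[1],0])+rot(p[2])@b,c) for b in B]);
    h=cv2.convexHull(w.astype(np.float32));m=cv2.moments(h)
    return np.r_[w.min(0),w.max(0),m["m10"]/m["m00"],m["m01"]/m["m00"]]
d={"top":[(L,[234,149,5,13],(235.8,155)),(R,[257,146,5,14],(259.1,152.5))],"side":[(L,[279,162,10,10],None),(R,[288,175,12,12],None)]}
def g(p,cams):
    r=[]
    for c in cams:
        for B,b,ce in d[c]:
            q=bb(B,p,c);o=np.array([b[0]-.5,b[1]-.5,b[0]+b[2]-.5,b[1]+b[3]-.5]);e=q[:4]-o
            r+=list(.5*e)
            if ce: r+=list(2*(q[4:]-ce))
    return np.array(r)
for cams in(["top"],["side"],["top","side"]):
    s=least_squares(g,[612,30,0.08],args=(cams,));print(cams,s.x.round(3),s.fun.round(1))
p=s.x;M=lambda v:np.array([p[0],p[1],0])+rot(p[2])@np.array(v)
for n,v in dict(entry=(0,-44,55),tip_preview=(0,-60,55),stop=(85,0,45),lipend=(-160,0,45)).items(): print(n,M(v).round(1),proj(M(v),"top").round(1),proj(M(v),"side").round(1))
print("lip rear",onplane((252.3,198.5),57,"top"),"tail top",onplane((263.2,152.7),55,"top"))
E
python3 fit.py
```

```text
punch [ 447.37 -270.78    1.71] [-0.4  0.2 -0.6  0.5 -0.   0.2  0.2 -0.2  0.1 -0.4  0.6  1.1]
['top'] [6.14213e+02 2.99430e+01 1.21000e-01] [-0.3  0.  -0.1  0.  -0.5  0.1  0.2  0.2  0.2 -0.2  0.7 -0. ]
['side'] [6.13071e+02 2.69300e+01 1.27000e-01] [-0.6 -0.2  0.5 -0.1 -0.1  0.4  0.3 -0.2]
['top', 'side'] [6.1423e+02 2.9122e+01 1.2300e-01] [-0.2  0.  -0.   0.1  0.   0.2  0.3  0.2  0.4 -0.2  1.2 -0.1 -0.5 -0.5
  0.5 -0.3 -0.1  0.2  0.4 -0.4]
entry [619.6 -14.5  55. ] [261.6 152.8] [294.3 183.4]
tip_preview [621.6 -30.4  55. ] [266.6 152.3] [296.6 186.6]
stop [698.6  39.6  45. ] [245.1 129.4] [311.5 171.3]
lipend [455.4   9.4  45. ] [253.4 204.4] [240.9 188.7]
lip rear [472.7674784   12.91155804  57.        ] tail top [620.16689684 -19.71972179  55.        ]
```

```bash
cat > mv.py <<'E'
import sys;from h import *
from scipy.spatial.transform import Rotation as Ro
o=ctrl.get_obs();q=o["ee_rot"];R=Ro.from_quat([q[1],q[2],q[3],q[0]]).as_matrix()
ya=np.degrees(np.arctan2(R[1,1],R[0,1]))
print("t",o["time_s"],"pos",o["ee_pos"].round(1),"yang",ya.round(2),"F",o["ft_force"].round(1),"op",o["opening"].round(1),"tilt",R[:,2].round(3))
for a in sys.argv[1:]:
    v=[float(x) for x in a.split(",")]
    print(a,"->",((R.T@(np.array(v[:3])-o["ee_pos"]))/1000).round(4).tolist(),"roll",round((ya-v[3]+90)%180-90,2) if len(v)>3 else "")
E
python3 mv.py 500,150,260,8 448.1,-275.8,150,8
```

```text
Traceback (most recent call last):
  File "mv.py", line 5, in <module>
    print("t",o["time_s"],"pos",o["ee_pos"].round(1),"yang",ya.round(2),"F",o["ft_force"].round(1),"op",o["opening"].round(1),"tilt",R[:,2].round(3))
                                                                                                        ^^^^^^^^^^^^^^^^^^
AttributeError: 'float' object has no attribute 'round'
```

```bash
sed -i 's/o\["opening"\].round(1)/round(o["opening"],1)/' mv.py; python3 mv.py 500,150,260,8 448.1,-275.8,150,8
```

```text
t 1.8 pos [220.7 664.3 213.9] yang 71.62 F [ 0.3 -0.1  0.1] op 90.9 tilt [-0.  0. -1.]
500,150,260,8 -> [-0.4272, -0.4, -0.0461] roll 63.62
448.1,-275.8,150,8 -> [-0.5122, -0.8205, 0.0639] roll 63.62
```

arm_command([
  [-0.427,-0.4,-0.046],
  [-0.427,-0.4,-0.046],
  [-0.427,-0.4,-0.046],
  [-0.427,-0.4,-0.046],
  [-0.427,-0.4,-0.046],
  [-0.427,-0.4,-0.046],
  [-0.427,-0.4,-0.046],
  [-0.427,-0.4,-0.046],
  [-0.427,-0.4,-0.046],
  [-0.427,-0.4,-0.046],
  [-0.427,-0.4,-0.046],
  [-0.427,-0.4,-0.046],
], roll=[10.6,21.2,31.8,42.4,53,63.6,63.6,63.6,63.6,63.6,63.6,63.6], gripper=[0.06,0.06,0.06,0.06,0.06,0.06,0.06,0.06,0.06,0.06,0.06,0.06])

```text
time_s: 3.3
ee_pos: [499.4, 150.6, 259.8]
ee_rot: [-0.0, 0.656, 0.755, -0.0]
ft_force: [0.1, -0.7, -0.5]
opening: 60.3
gripper_force: 0.0
```

```bash
python3 mv.py 448.1,-275.8,150,8
```

```text
t 3.3 pos [499.4 150.6 259.8] yang 8.03 F [ 0.1 -0.7 -0.5] op 60.3 tilt [-0.  0. -1.]
448.1,-275.8,150,8 -> [-0.4151, -0.1103, 0.1098] roll 0.03
```

arm_command([
  [-0.415,-0.111,0.11],
  [-0.415,-0.111,0.11],
  [-0.415,-0.111,0.11],
  [-0.415,-0.111,0.11],
  [-0.415,-0.111,0.11],
  [-0.415,-0.111,0.11],
  [-0.415,-0.111,0.11],
  [-0.415,-0.111,0.11],
  [-0.415,-0.111,0.11],
  [-0.415,-0.111,0.16],
  [-0.415,-0.111,0.2],
  [-0.415,-0.111,0.234],
], roll=[0,0,0,0,0,0,0,0,0,0,0,0], gripper=[0.06,0.06,0.06,0.06,0.06,0.06,0.06,0.06,0.06,0.06,0.06,0.06])

```text
time_s: 4.8
ee_pos: [448.4, -274.3, 25.1]
ee_rot: [0.0, 0.655, 0.756, 0.0]
ft_force: [-0.1, 0.7, 0.6]
opening: 60.2
gripper_force: 0.0
```

```bash
python3 mv.py 448.1,-275.8,26,8
python3 - <<'E'
from h import *
P=[]
for c,(x,y,w,h) in(("top",(290,180,90,60)),("side",(220,210,90,90))):
    im=optics.read_camera(c)[y:y+h,x:x+w];p=cv2.resize(im,(400,int(400*h/w)),interpolation=cv2.INTER_CUBIC);q=np.zeros((400,400,3),np.uint8);q[:p.shape[0]]=p;P.append(q)
cv2.imwrite("pics/grip.png",np.hstack(P))
E
```

```text
t 4.8 pos [ 448.4 -274.3   25.1] yang 8.16 F [-0.1  0.7  0.6] op 60.2 tilt [ 0.  0. -1.]
448.1,-275.8,26,8 -> [-0.0014, -0.0005, -0.0009] roll 0.16
```

View pics/grip.png

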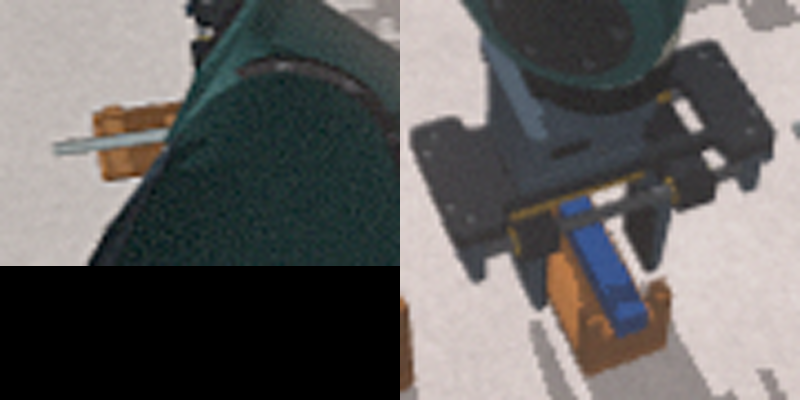

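The fingers straddle the blue shank at about (575,235) between the posts, with room on both sides. I'll close and lift.

arm_command([
  [0,0,0],
  [0,0,0],
  [0,0,0],
  [0,0,0],
  [0,0,0],
  [0,0,-0.02],
  [0,0,-0.05],
  [0,0,-0.08],
  [0,0,-0.1],
  [0,0,-0.1],
], roll=[0,0,0,0,0,0,0,0,0,0], gripper=[0.005,0.005,0.005,0.005,0.005,0.005,0.005,0.005,0.005,0.005], force=55)

```text
time_s: 6.15
ee_pos: [448.3, -276.8, 126.9]
ee_rot: [0.001, 0.656, 0.755, 0.0]
ft_force: [-0.4, 0.5, -3.2]
opening: 18.2
gripper_force: 55.0
```

```bash
python3 mv.py 448.1,-275.8,26,8
python3 - <<'E'
from h import *
P=[]
for c,(x,y,w,h) in(("top",(290,180,90,60)),("side",(220,190,90,90))):
    im=optics.read_camera(c);cv2.imwrite(f"pics/raw2_{c}.png",im);im=im[y:y+h,x:x+w];p=cv2.resize(im,(400,int(400*h/w)),interpolation=cv2.INTER_CUBIC);q=np.zeros((400,400,3),np.uint8);q[:p.shape[0]]=p;P.append(q)
cv2.imwrite("pics/lift.png",np.hstack(P))
E
```

```text
t 6.15 pos [ 448.3 -276.8  126.9] yang 8.01 F [-0.4  0.5 -3.2] op 18.2 tilt [ 0.002 -0.001 -1.   ]
448.1,-275.8,26,8 -> [0.0011, -0.0002, 0.1009] roll 0.01
```

View pics/lift.png

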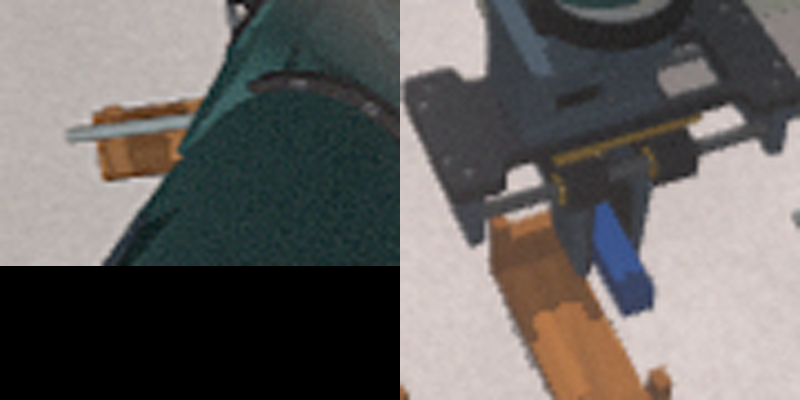

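```bash
python3 mv.py 640,-185,100,7.05; python3 -c "
from h import *
print(onplane((305.2,210.3),146,'top'))"
```

```text
t 6.25 pos [ 447.4 -276.1  125.2] yang 8.01 F [ 0.   0.3 -3.3] op 17.6 tilt [-0.001  0.    -1.   ]
640,-185,100,7.05 -> [0.0634, 0.2034, 0.0251] roll 0.96
[ 429.31021951 -144.00845667  146.        ]
```

arm_command([
  [0.015,0.05,0.005],
  [0.03,0.1,0.01],
  [0.046,0.15,0.018],
  [0.063,0.203,0.025],
  [0.063,0.203,0.025],
  [0.063,0.203,0.055],
  [0.063,0.203,0.075],
  [0.063,0.203,0.089],
  [0.063,0.203,0.089],
  [0.063,0.203,0.089],
], roll=[1,1,1,1,1,1,1,1,1,1], gripper=[0.005,0.005,0.005,0.005,0.005,0.005,0.005,0.005,0.005,0.005])

```text
time_s: 7.5
ee_pos: [640.4, -186.0, 37.6]
ee_rot: [0.0, 0.663, 0.749, 0.0]
ft_force: [0.9, -0.2, -3.2]
opening: 17.8
gripper_force: 55.0
```

```bash
python3 mv.py 640,-179.3,36,7.05
python3 - <<'E'
from h import *
P=[]
for c,(x,y,w,h) in(("top",(225,125,90,70)),("side",(250,140,90,90))):
    im=optics.read_camera(c);cv2.imwrite(f"pics/raw3_{c}.png",im);im=im[y:y+h,x:x+w];p=cv2.resize(im,(400,int(400*h/w)),interpolation=cv2.INTER_CUBIC);q=np.zeros((400,400,3),np.uint8);q[:p.shape[0]]=p;P.append(q)
cv2.imwrite("pics/entry.png",np.hstack(P))
E
```

```text
t 7.5 pos [ 640.4 -186.    37.6] yang 7.01 F [ 0.9 -0.2 -3.2] op 17.8 tilt [ 0.001 -0.    -1.   ]
640,-179.3,36,7.05 -> [0.0067, 0.0004, 0.0016] roll -0.04
```

View pics/entry.png

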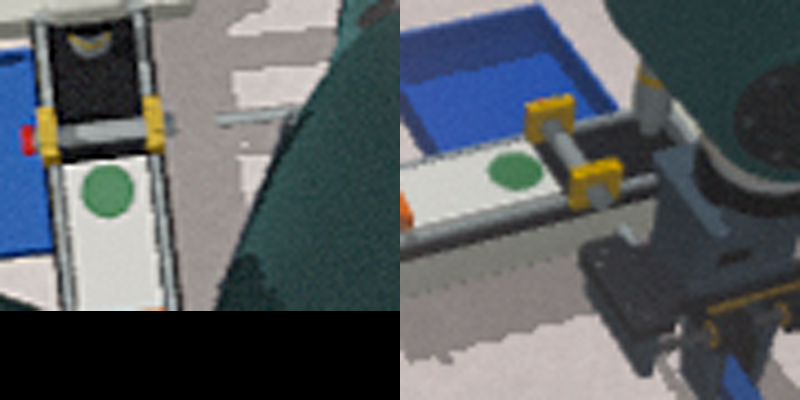

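Run:
```python
from h import *
P=[]
for c,(x,y,w,h) in(("top",(200,60,200,200)),("side",(200,30,200,200))):
    im=cv2.imread(f"pics/raw3_{c}.png");im=cv2.resize(im[y:y+h,x:x+w],(400,400),interpolation=cv2.INTER_CUBIC)
    for z in(115,200,300,400):
        u=(proj(np.array([640.4,-186,z]),c)-(x,y))*2;cv2.circle(im,tuple(int(a) for a in u),2,(255,0,255),-1);print(c,z,u.round())
        # nosepiece near corner
        v=(proj(np.array([614.2+35*.9925+30*.1227,29.1+35*.1227-30*.9925,z]),c)-(x,y))*2;cv2.circle(im,tuple(int(a) for a in v),2,(0,255,255),-1)
    P.append(im)
cv2.imwrite("pics/arm.png",np.hstack(P))
```

```text
top 115 [235. 165.]
top 200 [243. 151.]
top 300 [253. 132.]
top 400 [264. 110.]
side 115 [250. 355.]
side 200 [260. 307.]
side 300 [275. 241.]
side 400 [292. 164.]
```

View pics/arm.png

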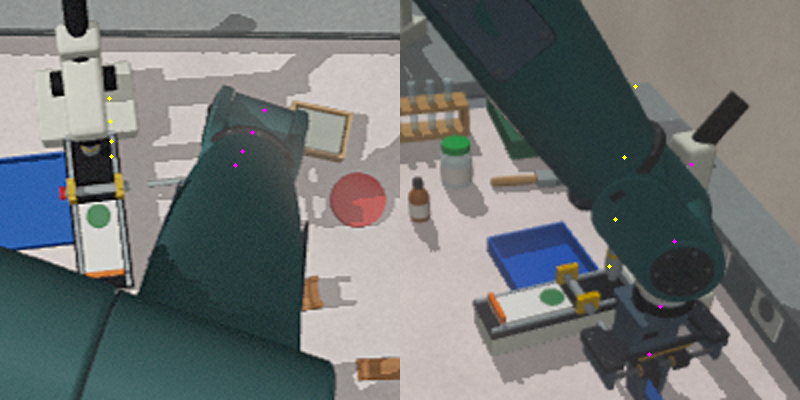

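The top view puts the wrist about 57 mm half-wide near (252,130). At full push depth it would come within a few mm of the microscope head at (82,100). I'll lay the punch back and regrip it 17 mm further to the rear.

```bash
python3 mv.py 640.4,-186,100,8 448.2,-275.8,110,8 448.2,-275.8,26.5,8
```

```text
t 7.6 pos [ 640.6 -185.9   37.9] yang 7.02 F [-0.1  0.8 -2.5] op 17.3 tilt [ 0.001 -0.    -1.   ]
640.4,-186,100,8 -> [-0.0001, -0.0001, -0.0621] roll -0.98
448.2,-275.8,110,8 -> [-0.0658, -0.2019, -0.0723] roll -0.98
448.2,-275.8,26.5,8 -> [-0.0657, -0.202, 0.0112] roll -0.98
```

arm_command([
  [0,0,-0.04],
  [0,-0.02,-0.07],
  [-0.02,-0.07,-0.08],
  [-0.04,-0.13,-0.08],
  [-0.066,-0.202,-0.08],
  [-0.066,-0.202,-0.08],
  [-0.066,-0.202,-0.04],
  [-0.066,-0.202,-0.02],
  [-0.066,-0.202,-0.003],
  [-0.066,-0.202,0.007],
  [-0.066,-0.202,0.011],
  [-0.066,-0.202,0.011],
], roll=[0,-1,-1,-1,-1,-1,-1,-1,-1,-1,-1,-1], gripper=[0.005,0.005,0.005,0.005,0.005,0.005,0.005,0.005,0.005,0.005,0.005,0.005])

```text
time_s: 9.1
ee_pos: [448.1, -276.0, 26.5]
ee_rot: [0.0, 0.656, 0.755, 0.0]
ft_force: [-0.2, -1.0, -2.6]
opening: 18.1
gripper_force: 55.0
```

```bash
python3 mv.py 448.2,-275.8,26,8 450.5,-292.6,26,8
```

```text
t 9.1 pos [ 448.1 -276.    26.5] yang 8.03 F [-0.2 -1.  -2.6] op 18.1 tilt [ 0.001 -0.    -1.   ]
448.2,-275.8,26,8 -> [0.0002, 0.0001, 0.0005] roll 0.03
450.5,-292.6,26,8 -> [-0.0167, 0.0, 0.0005] roll 0.03
```

arm_command([
  [0,0,0.001],
  [0,0,0.001],
  [0,0,0.001],
  [0,0,0.001],
  [-0.008,0,0.001],
  [-0.017,0,0.001],
  [-0.017,0,0.001],
  [-0.017,0,0.001],
  [-0.017,0,0.001],
  [-0.017,0,0.001],
  [-0.017,0,0.001],
], roll=[0,0,0,0,0,0,0,0,0,0,0], gripper=[0.005,0.035,0.035,0.035,0.035,0.035,0.035,0.005,0.005,0.005,0.005])

```text
time_s: 10.48
ee_pos: [449.9, -292.5, 24.9]
ee_rot: [-0.0, 0.656, 0.755, -0.0]
ft_force: [0.0, 0.6, -1.8]
opening: 17.4
gripper_force: 55.0
```

```bash
python3 mv.py 450.5,-292.6,26,8
python3 - <<'E'
from h import *
im=optics.read_camera("side");cv2.imwrite("pics/rg.png",cv2.resize(im[205:295,220:310],(400,400),interpolation=cv2.INTER_CUBIC))
E
```

```text
t 10.475 pos [ 449.9 -292.5   24.9] yang 8.03 F [ 0.   0.6 -1.8] op 17.4 tilt [-0.  0. -1.]
450.5,-292.6,26,8 -> [-0.0001, 0.0006, -0.0011] roll 0.03
```

View pics/rg.png

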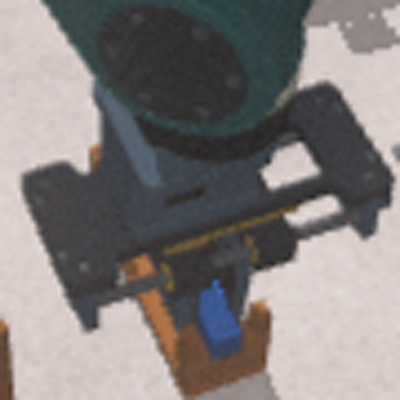

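The punch lies in the rest and is gripped near its rear at (215,320). I'll lift it and go back to the entry.

```bash
python3 mv.py 643.2,-205,36,7.05 643.2,-199,36,7.05
```

```text
t 10.525 pos [ 449.9 -292.5   24.9] yang 8.02 F [-0.2  0.4 -0.9] op 17.4 tilt [-0.  0. -1.]
643.2,-205,36,7.05 -> [0.0597, 0.2036, -0.0111] roll 0.97
643.2,-199,36,7.05 -> [0.0656, 0.2044, -0.0111] roll 0.97
```

arm_command([
  [0,0,-0.03],
  [0,0,-0.07],
  [0.005,0.03,-0.08],
  [0.02,0.085,-0.08],
  [0.04,0.145,-0.08],
  [0.063,0.204,-0.08],
  [0.063,0.204,-0.06],
  [0.063,0.204,-0.03],
  [0.063,0.204,-0.011],
  [0.063,0.204,-0.011],
  [0.063,0.204,-0.011],
], roll=[0,0,1,1,1,1,1,1,1,1,1], gripper=[0.005,0.005,0.005,0.005,0.005,0.005,0.005,0.005,0.005,0.005,0.005])

```text
time_s: 11.9
ee_pos: [643.5, -202.3, 36.7]
ee_rot: [0.0, 0.663, 0.749, 0.0]
ft_force: [-0.1, -0.3, -2.6]
opening: 17.7
gripper_force: 55.0
```

```bash
python3 mv.py 643.2,-199,36,7.05
python3 - <<'E'
from h import *
P=[]
for c,(x,y,w,h) in(("top",(225,135,60,45)),("side",(265,150,60,45))):
    im=optics.read_camera(c);im=im[y:y+h,x:x+w];P.append(cv2.resize(im,(800,300) if 0 else (400,300),interpolation=cv2.INTER_CUBIC))
cv2.imwrite("pics/entry2.png",np.hstack(P))
E
```

```text
t 11.9 pos [ 643.5 -202.3   36.7] yang 7.0 F [-0.1 -0.3 -2.6] op 17.7 tilt [ 0.001 -0.    -1.   ]
643.2,-199,36,7.05 -> [0.0033, 0.0001, 0.0007] roll -0.05
```

View pics/entry2.png

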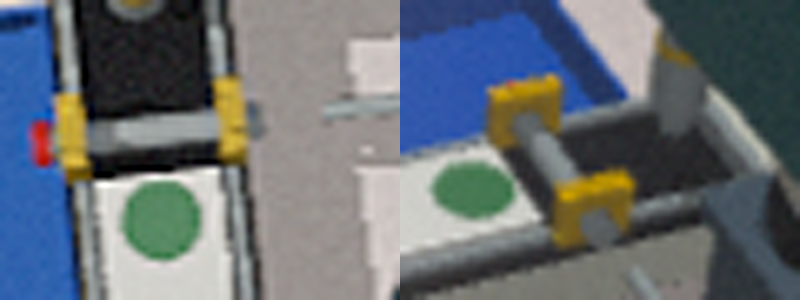

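Extended, the pin axis meets the nose within about 1.4 mm: top tip (322,111) against 114 expected, and side tip (637,272) in line. I'll trim 0.7 mm and push.

arm_command([
  [0.012,-0.0007,0],
  [0.02,-0.0007,0],
  [0.025,-0.0007,0],
  [0.029,-0.0007,0],
  [0.033,-0.0007,0],
  [0.037,-0.0007,0],
  [0.041,-0.0007,0],
  [0.045,-0.0007,0],
  [0.05,-0.0007,0],
  [0.055,-0.0007,0],
], roll=[0,0,0,0,0,0,0,0,0,0], gripper=[0.005,0.005,0.005,0.005,0.005,0.005,0.005,0.005,0.005,0.005])

```text
time_s: 13.25
ee_pos: [636.6, -148.5, 36.4]
ee_rot: [0.001, 0.662, 0.749, -0.0]
ft_force: [2.3, -11.2, -2.4]
opening: 17.6
gripper_force: 55.0
```

```bash
python3 mv.py
python3 - <<'E'
from h import *
for c in("top","side"):
    im=optics.read_camera(c);cv2.imwrite(f"pics/raw4_{c}.png",im)
    hsv=cv2.cvtColor(im,cv2.COLOR_BGR2HSV).astype(int);m=((hsv[...,0]<5)|(hsv[...,0]>175))&(hsv[...,1]>150)&(hsv[...,2]>60)
    k,l,st,ce=cv2.connectedComponentsWithStats(m.astype(np.uint8))
    print(c,[(st[i,4].item(),ce[i].round(1).tolist(),onplane(ce[i],55,c).round()) for i in range(1,k) if st[i,4]>5 and 200<ce[i,0]<320 and 110<ce[i,1]<200])
E
```

```text
t 13.25 pos [ 636.6 -148.5   36.4] yang 7.03 F [  2.3 -11.2  -2.4] op 17.6 tilt [ 0.002 -0.002 -1.   ]
top [(9, [223.3, 157.0], array([605., 107.,  55.]))]
side [(7, [277.6, 159.1], array([604., 114.,  55.]))]
```

The force is 11 N and the head has moved about 23 mm. I'll continue.

arm_command([
  [0.007,0,0],
  [0.014,0,0],
  [0.021,0,0],
  [0.028,0,0],
  [0.035,0,0],
  [0.042,0,0],
  [0.049,0,0],
  [0.056,0,0],
  [0.062,0,0],
  [0.068,0,0],
  [0.072,0,0],
  [0.072,0,0],
], roll=[0,0,0,0,0,0,0,0,0,0,0,0], gripper=[0.005,0.005,0.005,0.005,0.005,0.005,0.005,0.005,0.005,0.005,0.005,0.005])

```text
time_s: 14.85
ee_pos: [626.8, -75.5, 35.8]
ee_rot: [-0.0, 0.662, 0.749, -0.0]
ft_force: [0.1, 0.3, -2.6]
opening: 18.1
gripper_force: 55.0
```

```bash
python3 mv.py
python3 - <<'E'
from h import *
for c in("top","side"):
    im=optics.read_camera(c);cv2.imwrite(f"pics/raw5_{c}.png",im)
    hsv=cv2.cvtColor(im,cv2.COLOR_BGR2HSV).astype(int);m=((hsv[...,0]<5)|(hsv[...,0]>175))&(hsv[...,1]>150)&(hsv[...,2]>60)
    k,l,st,ce=cv2.connectedComponentsWithStats(m.astype(np.uint8))
    print(c,[(st[i,4].item(),ce[i].round(1).tolist(),onplane(ce[i],55,c).round(),onplane(ce[i],15,c).round()) for i in range(1,k) if st[i,4]>5 and 170<ce[i,0]<320 and 110<ce[i,1]<200])
E
```

```text
t 14.85 pos [626.8 -75.5  35.8] yang 7.04 F [ 0.1  0.3 -2.6] op 18.1 tilt [-0.  0. -1.]
top [(10, [202.5, 160.9], array([591., 173.,  55.]), array([599., 178.,  15.]))]
side []
```

arm_command([
  [-0.04,0,0],
  [-0.09,0,0],
  [-0.135,0,0],
  [-0.135,0,0],
  [-0.135,0,0],
], roll=[0,0,0,0,0], gripper=[0.005,0.005,0.005,0.005,0.005])

```text
time_s: 15.58
ee_pos: [643.1, -209.7, 35.7]
ee_rot: [-0.0, 0.663, 0.749, -0.0]
ft_force: [1.0, 0.7, -3.3]
opening: 18.0
gripper_force: 55.0
```

```bash
python3 mv.py 643,-210,100,8 450.4,-292.6,100,8 450.4,-292.6,25.5,8
python3 - <<'E'
from h import *
P=[]
for c,(x,y,w,h) in(("top",(170,125,100,75)),("side",(240,130,80,60))):
    im=optics.read_camera(c);P.append(cv2.resize(im[y:y+h,x:x+w],(400,300),interpolation=cv2.INTER_CUBIC))
    for d in optics.masks_of("pin_mid",c)[:2]:
        b=np.argwhere(d["pixels"])[:,::-1].astype(np.float32);print(c,round(d["conf"],2),len(b),np.round(cv2.boxPoints(cv2.minAreaRect(b)),1).tolist())
    hsv=cv2.cvtColor(im,cv2.COLOR_BGR2HSV).astype(int);m=((hsv[...,0]<5)|(hsv[...,0]>175))&(hsv[...,1]>150)&(hsv[...,2]>60)
    k,l,st,ce=cv2.connectedComponentsWithStats(m.astype(np.uint8))
    print(c,[(st[i,4].item(),ce[i].round(1).tolist(),onplane(ce[i],15,c).round()) for i in range(1,k) if st[i,4]>5 and 170<ce[i,0]<320 and 110<ce[i,1]<200])
cv2.imwrite("pics/tray.png",np.hstack(P))
E
```

```text
t 15.575 pos [ 643.1 -209.7   35.7] yang 6.99 F [ 1.   0.7 -3.3] op 18.0 tilt [-0.  0. -1.]
643,-210,100,8 -> [-0.0003, -0.0002, -0.0643] roll -1.01
450.4,-292.6,100,8 -> [-0.0588, -0.2014, -0.0642] roll -1.01
450.4,-292.6,25.5,8 -> [-0.0589, -0.2014, 0.0103] roll -1.01
top 0.7 166 [[200.60000610351562, 158.1999969482422], [232.8000030517578, 153.39999389648438], [233.60000610351562, 158.6999969482422], [201.39999389648438, 163.5]]
top 0.18 562 [[239.5, 161.39999389648438], [257.79998779296875, 159.5], [261.5, 193.8000030517578], [243.1999969482422, 195.8000030517578]]
top [(12, [202.7, 160.7], array([600., 177.,  15.]))]
side []
```

View pics/tray.png

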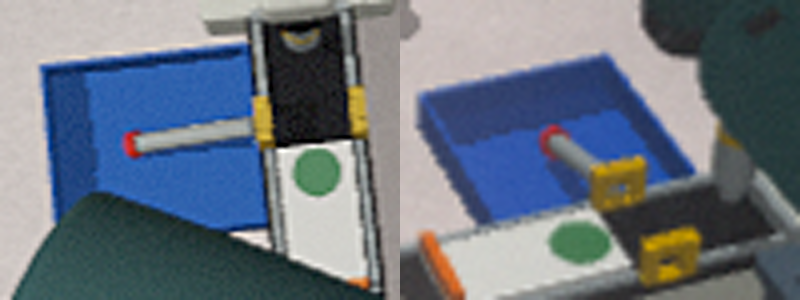

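The pin is in the tray, with its head at top (130,145) and side (552,142), and both bores look open. I'll check its tilt numerically before moving on.

Run:
```python
from h import *
from scipy.optimize import least_squares
from fit import rot
# head front-face/ head centre and shank points
f=lambda p:np.r_[proj(p,"top")-(202.7,160.7),proj(p,"side")-(270.2,158.0)]
s=least_squares(f,[600,177,15]);h=s.x;print("head",h.round(1),s.fun.round(2))
M=lambda w:rot(-.123)@(w-np.array([614.2,29.1,0]));print("m",M(h).round(1))
# whole pin: yaw, pitch from top mask tail edge (233.2,156.0) and side shank point where lug hides it
for zt in(12,20,30,38,45,55):
    hz=14;L=106;hor=np.sqrt(L*L-(zt-hz)**2)
    hm=M(onplane((202.7,160.7),hz,"top"));t=np.array([hm[0]*0+0,hm[1]-hor,zt])
    w=rot(.123)@t+np.array([614.2,29.1,0]);print(zt,t.round(1),proj(w,"top").round(1),proj(w,"side").round(1), proj((w+rot(.123)@np.array([hm[0],hm[1],hz])+np.array([614.2,29.1,0]))/2,"side").round(1))
```

```text
punch [ 447.37 -270.78    1.71] [-0.4  0.2 -0.6  0.5 -0.   0.2  0.2 -0.2  0.1 -0.4  0.6  1.1]
['top'] [6.14213e+02 2.99430e+01 1.21000e-01] [-0.3  0.  -0.1  0.  -0.5  0.1  0.2  0.2  0.2 -0.2  0.7 -0. ]
['side'] [6.13071e+02 2.69300e+01 1.27000e-01] [-0.6 -0.2  0.5 -0.1 -0.1  0.4  0.3 -0.2]
['top', 'side'] [6.1423e+02 2.9122e+01 1.2300e-01] [-0.2  0.  -0.   0.1  0.   0.2  0.3  0.2  0.4 -0.2  1.2 -0.1 -0.5 -0.5
  0.5 -0.3 -0.1  0.2  0.4 -0.4]
entry [619.6 -14.5  55. ] [261.6 152.8] [294.3 183.4]
tip_preview [621.6 -30.4  55. ] [266.6 152.3] [296.6 186.6]
stop [698.6  39.6  45. ] [245.1 129.4] [311.5 171.3]
lipend [455.4   9.4  45. ] [253.4 204.4] [240.9 188.7]
lip rear [472.7674784   12.91155804  57.        ] tail top [620.16689684 -19.71972179  55.        ]
head [599.7 177.5  13.3] [-0.04  0.18  0.2  -0.03]
m [  3.8 149.1  13.3]
12 [ 0.  42.8 12. ] [235.2 158.6] [281.7 176.7] [276. 167.]
20 [ 0. 43. 20.] [235.  158.1] [281.9 174.9] [276.  166.1]
30 [ 0. 44. 30.] [234.5 157.5] [282.  172.4] [276.1 164.9]
38 [ 0.  45.6 38. ] [233.9 157. ] [281.9 170.3] [276.  163.8]
45 [ 0.  47.5 45. ] [233.2 156.6] [281.9 168.3] [276.  162.9]
55 [ 0.  51.1 55. ] [231.9 156.1] [281.6 165.3] [275.9 161.4]
```

```bash
sed -i '/^for cams/,$d' fit.py; sed -i '/^s=least/d' fit.py
python3 - <<'E'
from h import *
from fit import rot
from scipy.optimize import least_squares
D={}
for c,(x,y,w,h) in(("top",(198,150,34,18)),("side",(266,153,15,16))):
    im=optics.read_camera(c).astype(int);cv2.imwrite(f"pics/raw6_{c}.png",im)
    r=im[y:y+h,x:x+w];sat=(r[...,0]-r[...,2]);ye=(r[...,2]-r[...,0])
    print(c);print("\n".join("".join("Y" if r[i,j,1]-r[i,j,0]>40 else "R" if ye[i,j]>40 else "." if sat[i,j]>45 else "#" for j in range(w))+f" {y+i}" for i in range(h)))
    D[c]=1
O=np.array([614.2,29.1,0]);W=lambda v:rot(.123)@np.array(v,float)+O
for ty,tz,hz in((46.5,40,13),(49,52,15),(42,52,15),(47,45,15),(60,12,15)):
    hor=np.sqrt(106**2-(tz-hz)**2);t=np.array([0,ty,tz]);hd=np.array([3.8,ty+hor,hz]);
    print(ty,tz,"tail/.25/head side",[proj(W(t+(hd-t)*a),"side").round(1).tolist() for a in(0,.25,.5,1)],"top",[proj(W(t+(hd-t)*a),"top").round(1).tolist() for a in(0.1,.5,1)])
E
```

```text
top
.................................. 150
.................................. 151
.................................. 152
.................................. 153
.................................# 154
..........................######## 155
....................############## 156
..............#################### 157
...#RRR########################### 158
...RRR##########################.. 159
...RRR####################........ 160
...RRR#############............... 161
...RRR#######..................... 162
...#RRR#.......................... 163
.....##........................... 164
.................................. 165
.................................. 166
.................................. 167
side
............... 153
............... 154
...#RR......... 155
..#RRRR#....... 156
..RR####....... 157
..R######...... 158
..#R######..... 159
..#R#######.... 160
....########... 161
.......######## 162
........####YYY 163
..........##YYY 164
...........#RYY 165
............RYY 166
............#YY 167
............RYY 168
46.5 40 tail/.25/head side [[281.9, 169.6], [278.8, 166.6], [275.9, 163.6], [270.4, 158.0]] top [[230.4, 157.3], [218.0, 158.9], [202.7, 160.9]]
49 52 tail/.25/head side [[281.8, 166.4], [278.8, 164.1], [275.9, 161.9], [270.5, 157.7]] top [[229.5, 156.7], [217.5, 158.5], [202.8, 160.8]]
42 52 tail/.25/head side [[282.7, 167.6], [279.7, 165.3], [276.8, 163.1], [271.3, 158.8]] top [[231.7, 156.5], [219.7, 158.3], [205.0, 160.5]]
47 45 tail/.25/head side [[281.9, 168.4], [278.9, 165.5], [276.0, 162.8], [270.5, 157.6]] top [[230.2, 157.0], [217.9, 158.7], [202.7, 160.8]]
60 12 tail/.25/head side [[279.6, 173.6], [276.7, 168.7], [273.9, 164.0], [268.6, 154.9]] top [[226.7, 159.4], [213.7, 160.2], [197.4, 161.3]][ WARN:0@0.562] global loadsave.cpp:1063 imwrite_ Unsupported depth image for selected encoder is fallbacked to CV_8U.
```

The pin is tilted: the head is on the tray floor, while the tail is at about z 45–50 just outside the lug. I'll nudge it further with the punch so it falls fully into the tray.

arm_command([
  [0.03,0,0.002],
  [0.07,0,0.002],
  [0.11,0,0.002],
  [0.128,0,0.002],
  [0.133,0,0.002],
  [0.137,0,0.002],
  [0.141,0,0.002],
  [0.144,0,0.002],
  [0.144,0,0.002],
  [0.144,0,0.002],
], roll=[0,0,0,0,0,0,0,0,0,0], gripper=[0.005,0.005,0.005,0.005,0.005,0.005,0.005,0.005,0.005,0.005])

```text
time_s: 17.12
ee_pos: [625.9, -67.1, 33.9]
ee_rot: [-0.0, 0.663, 0.749, -0.0]
ft_force: [-0.6, 0.8, -3.0]
opening: 17.5
gripper_force: 55.0
```

arm_command([
  [-0.04,0,-0.002],
  [-0.09,0,-0.002],
  [-0.144,0,-0.002],
  [-0.144,0,-0.002],
  [-0.144,0,-0.002],
], roll=[0,0,0,0,0], gripper=[0.005,0.005,0.005,0.005,0.005])

```text
time_s: 17.75
ee_pos: [643.1, -209.8, 35.7]
ee_rot: [-0.0, 0.663, 0.749, -0.0]
ft_force: [0.3, -0.1, -3.9]
opening: 17.9
gripper_force: 55.0
```

```bash
cat > pin.py <<'E'
from h import *
for c,(x,y,w,h) in(("top",(188,148,48,24)),("side",(258,143,24,28))):
    im=optics.read_camera(c).astype(int)
    r=im[y:y+h,x:x+w];sat=(r[...,0]-r[...,2]);ye=-sat
    print(c,x);print("\n".join("".join("Y" if r[i,j,1]-r[i,j,0]>40 else "R" if ye[i,j]>40 else "." if sat[i,j]>45 else "#" for j in range(w))+f" {y+i}" for i in range(h)))
E
python3 pin.py; python3 mv.py 643,-210,100,8 450.4,-292.6,100,8 450.4,-292.6,25.5,8
```

```text
top 188
..............................................## 148
.............................................#YY 149
.............................................RYY 150
.............................................RYY 151
.............................................#YY 152
.............................................#YY 153
.............................................#YY 154
..........................................###RYY 155
..................................###########RYY 156
...........................###################YY 157
............#RR#...###########################YY 158
............RRR###############################YY 159
............RRR###########################....#Y 160
............RRR###################.............Y 161
............RRR###########.....................R 162
............#RRR#..............................# 163
.............R###............................... 164
................................................ 165
................................................ 166
................................................ 167
................................
[... 569 characters left out ...]
......#RRR#R#........ 156
.........#RR####........ 157
.........#R#####........ 158
..........R######....... 159
...........#######...... 160
............#######..... 161
.............#######..## 162
..............######RYYY 163
...............#####RYYY 164
................#####YYY 165
.................###RYYY 166
..................##RYYY 167
...................#RYYR 168
...................#RYYY 169
..................##RYYY 170
t 17.85 pos [ 643.2 -208.9   35.8] yang 7.06 F [-0.4  0.6 -2.6] op 17.6 tilt [-0.  0. -1.]
643,-210,100,8 -> [-0.001, -0.0004, -0.0642] roll -0.94
450.4,-292.6,100,8 -> [-0.0593, -0.2017, -0.0641] roll -0.94
450.4,-292.6,25.5,8 -> [-0.0593, -0.2016, 0.0104] roll -0.94
```

The pin's slope is now steeper: the head is on the floor and the tail is low and clear of the lug. Next I'll return the punch to its rest.

arm_command([
  [0,0,-0.04],
  [0,-0.02,-0.07],
  [-0.02,-0.07,-0.08],
  [-0.04,-0.13,-0.08],
  [-0.06,-0.2017,-0.08],
  [-0.06,-0.2017,-0.08],
  [-0.06,-0.2017,-0.04],
  [-0.06,-0.2017,-0.02],
  [-0.06,-0.2017,-0.003],
  [-0.06,-0.2017,0.006],
  [-0.06,-0.2017,0.01],
  [-0.06,-0.2017,0.011],
], roll=[0,-1,-1,-1,-1,-1,-1,-1,-1,-1,-1,-1], gripper=[0.005,0.005,0.005,0.005,0.005,0.005,0.005,0.005,0.005,0.005,0.005,0.005])

```text
time_s: 19.35
ee_pos: [451.0, -294.2, 25.2]
ee_rot: [0.0, 0.656, 0.755, 0.0]
ft_force: [0.3, -1.0, -3.0]
opening: 17.5
gripper_force: 55.0
```

arm_command([
  [0,0,0.0005],
  [0,0,0.0005],
  [0,0,0.0005],
  [0,0,0.0005],
  [0,0,0.0005],
  [0,0,-0.04],
  [0,0,-0.09],
  [0,0,-0.12],
], roll=[0,0,0,0,0,0,0,0], gripper=[0.005,0.04,0.04,0.04,0.04,0.04,0.04,0.04])

```text
time_s: 20.35
ee_pos: [451.1, -294.4, 147.2]
ee_rot: [0.001, 0.656, 0.755, 0.0]
ft_force: [-0.4, 0.3, -0.2]
opening: 40.1
gripper_force: 0.0
```

```bash
python3 - <<'E'
from h import *
P=[]
optics.read_camera("side")
m=optics.masks_of("punch_grip","side");print([(round(d["conf"],2),cv2.boxPoints(cv2.minAreaRect(np.argwhere(d["pixels"])[:,::-1].astype(np.float32))).round(1).tolist()) for d in m[:2]])
# lip target start: behind the lip
E
python3 mv.py 420,8,150,97 420,8,51,97
```

```text
[(0.56, [[243.60000610351562, 239.1999969482422], [252.0, 235.0], [275.79998779296875, 282.6000061035156], [267.3999938964844, 286.79998779296875]]), (0.53, [[229.0, 186.89999389648438], [355.0, 62.70000076293945], [416.1000061035156, 124.80000305175781], [290.20001220703125, 248.89999389648438]])]
t 20.45 pos [ 452.1 -295.1  148.2] yang 8.02 F [ 0.3 -0.3 -0.8] op 40.2 tilt [ 0.004 -0.003 -1.   ]
420,8,150,97 -> [0.3046, 0.0105, -0.0028] roll -88.98
420,8,51,97 -> [0.305, 0.0101, 0.0962] roll -88.98
```

```bash
python3 mv.py 432.6,6.6,150,97.05
```

```text
t 20.45 pos [ 452.1 -295.1  148.2] yang 8.02 F [ 0.3 -0.3 -0.8] op 40.2 tilt [ 0.004 -0.003 -1.   ]
432.6,6.6,150,97.05 -> [0.3015, 0.0228, -0.0028] roll -89.03
```

arm_command([
  [0.04,0.003,0],
  [0.09,0.006,0],
  [0.14,0.01,0],
  [0.19,0.014,0],
  [0.25,0.018,0],
  [0.3015,0.0228,0],
  [0.3015,0.0228,0],
  [0.3015,0.0228,0],
  [0.3015,0.0228,0],
  [0.3015,0.0228,0],
  [0.3015,0.0228,0],
  [0.3015,0.0228,0],
], roll=[-10,-20,-30,-40,-50,-60,-70,-80,-89,-89,-89,-89], gripper=[0,0,0,0,0,0,0,0,0,0,0,0], force=20)

```text
time_s: 21.95
ee_pos: [431.1, 7.6, 144.8]
ee_rot: [-0.0, -0.06, 0.998, 0.0]
ft_force: [0.5, -0.5, -0.3]
opening: 0.7
gripper_force: 0.0
```

```bash
python3 - <<'E'
from h import *
optics.read_camera("side")
m=optics.masks_of("punch_grip","side");print([(round(d["conf"],2),cv2.boxPoints(cv2.minAreaRect(np.argwhere(d["pixels"])[:,::-1].astype(np.float32))).round(1).tolist()) for d in m[:2]])
E
python3 mv.py 432.6,6.6,51,97.05 561,22.6,51,97.05;  python3 pin.py | sed -n '/side/,$p' | sed -n 12,26p
```

```text
[(0.69, [[239.39999389648438, 229.8000030517578], [248.1999969482422, 225.39999389648438], [276.79998779296875, 282.6000061035156], [268.0, 287.0]])]
t 22.05 pos [431.1   7.6 144.9] yang 96.95 F [-0.2 -0.5 -0. ] op 0.3 tilt [-0.  0. -1.]
432.6,6.6,51,97.05 -> [-0.0014, -0.0012, 0.0939] roll -0.1
561,22.6,51,97.05 -> [-0.1308, -0.0009, 0.0939] roll -0.1
........................ 153
...........###.......... 154
..........#RRR#......... 155
.........#RRR#R#........ 156
.........#R#####........ 157
.........#R#####........ 158
..........R######....... 159
...........#######...... 160
............#######..... 161
.............#######..## 162
..............######RYYY 163
...............######YYY 164
................#####YYY 165
.................###RYYY 166
..................##RYYY 167
```

arm_command([
  [0,-0.001,0.05],
  [0,-0.001,0.085],
  [0,-0.001,0.094],
  [0,-0.001,0.094],
  [-0.015,-0.001,0.094],
  [-0.025,-0.001,0.094],
  [-0.033,-0.001,0.094],
  [-0.043,-0.001,0.094],
  [-0.053,-0.001,0.094],
  [-0.063,-0.001,0.094],
  [-0.073,-0.001,0.094],
  [-0.083,-0.001,0.094],
], roll=[0,0,0,0,0,0,0,0,0,0,0,0], gripper=[0,0,0,0,0,0,0,0,0,0,0,0])

```text
time_s: 23.65
ee_pos: [514.3, 16.9, 50.9]
ee_rot: [-0.0, -0.061, 0.998, -0.0]
ft_force: [-0.9, -0.3, 0.0]
opening: 0.7
gripper_force: 0.5
```

arm_command([
  [-0.008,0,0],
  [-0.016,0,0],
  [-0.024,0,0],
  [-0.031,0,0],
  [-0.036,0,0],
  [-0.04,0,0],
  [-0.043,0,0],
  [-0.045,0,0],
  [-0.045,0,0],
], roll=[0,0,0,0,0,0,0,0,0], gripper=[0,0,0,0,0,0,0,0,0])

```text
time_s: 24.78
ee_pos: [558.5, 22.3, 51.0]
ee_rot: [0.0, -0.061, 0.998, -0.0]
ft_force: [0.3, -0.8, 0.5]
opening: 0.4
gripper_force: 0.0
```

```bash
cat > lip.py <<'E'
from h import *
from fit import rot
for c in("top","side"):
    im=optics.read_camera(c);hsv=cv2.cvtColor(im,cv2.COLOR_BGR2HSV).astype(int);H,S,V=hsv[...,0],hsv[...,1],hsv[...,2]
    m=((H>=5)&(H<=16)&(S>150)&(V>60)).astype(np.uint8);k,l,st,ce=cv2.connectedComponentsWithStats(m)
    print(c,[(st[i].tolist(),ce[i].round(1).tolist(),(rot(-.123)@(onplane(ce[i],63,c)-np.array([614.2,29.1,0]))).round(1).tolist()) for i in range(1,k) if st[i,4]>6 and 230<ce[i,0]<300 and 140<ce[i,1]<205])
E
python3 lip.py; python3 mv.py
```

```text
top []
side [([279, 178, 4, 6, 16], [280.8, 180.4], [-38.0, -24.9, 63.0])]
t 24.875 pos [558.3  22.3  51. ] yang 97.02 F [ 0.4 -0.1 -0.8] op 0.5 tilt [ 0. -0. -1.]
```

arm_command([
  [-0.002,0,0],
  [-0.003,0,0],
  [-0.004,0,0],
  [-0.005,0,0],
  [-0.005,0,0],
], roll=[0,0,0,0,0], gripper=[0,0,0,0,0])

```text
time_s: 25.5
ee_pos: [562.6, 22.9, 50.8]
ee_rot: [-0.001, -0.061, 0.998, 0.0]
ft_force: [-4.6, -1.4, 4.0]
opening: -0.1
gripper_force: 2.6
```

arm_command([
  [-0.001,0,0],
  [-0.002,0,0],
  [-0.002,0,0],
], roll=[0,0,0], gripper=[0,0,0])

```text
time_s: 25.88
ee_pos: [562.6, 23.0, 50.4]
ee_rot: [-0.003, -0.061, 0.998, 0.0]
ft_force: [-16.0, -3.2, 12.0]
opening: 0.4
gripper_force: 8.1
```

Firm contact with the end stop: 16 N, with no further motion at the expected home position. I'll back off, rise and check.

arm_command([
  [0.006,0,0],
  [0.03,0,0],
  [0.08,0,0],
  [0.13,0,0],
  [0.13,0,-0.05],
  [0.13,0,-0.11],
  [0.13,0,-0.15],
  [0.13,0,-0.15],
], roll=[0,0,0,0,0,0,0,0], gripper=[0,0,0,0,0,0,0,0])

```text
time_s: 26.88
ee_pos: [438.2, 7.2, 203.9]
ee_rot: [0.003, -0.061, 0.998, -0.0]
ft_force: [-0.4, 0.8, -0.4]
opening: 0.6
gripper_force: 0.0
```

```bash
python3 lip.py; python3 mv.py; python3 pin.py | sed -n '/side/,$p' | sed -n 12,26p
python3 - <<'E'
from h import *
from fit import rot
optics.read_camera("side")
for n in("plate_mid","punch_grip"):
    print(n,[(round(d["conf"],2),cv2.boxPoints(cv2.minAreaRect(np.argwhere(d["pixels"])[:,::-1].astype(np.float32))).round(1).tolist()) for d in optics.masks_of(n,"side")[:2]])
W=lambda v:rot(.123)@np.array(v,float)+np.array([614.2,29.1,0])
for v in((-35,30,65),(-35,-30,65),(-27,-30,65),(-31,0,63)): print("expect home lip",proj(W(v),"side").round(1),proj(W(v),"top").round(1))
for n in("petri","petri2","slidebox","forceps","reagent","jar","brush"): print(n,[(np.round(d["position"]).tolist(),round(d["conf"],2)) for d in optics.find_in(n,"side")][:2])
E
```

```text
top [([239, 162, 20, 4, 50], [248.5, 163.5], [-31.2, 1.1, 63.0])]
side [([275, 169, 10, 14, 50], [279.2, 175.3], [-32.5, -1.2, 63.0])]
t 26.975 pos [436.2   7.3 200.8] yang 97.02 F [-0.5  0.3 -0.3] op 0.3 tilt [ 0.001  0.    -1.   ]
........................ 153
...........###.......... 154
..........#RRR#......... 155
.........#RRR#R#........ 156
.........#R#####........ 157
.........#R#####........ 158
..........R######....... 159
...........#######...... 160
............#######..... 161
.............#######..## 162
..............######RYYY 163
...............######YYY 164
................#####YYY 165
.................###RYYY 166
..................##RYYY 167
plate_mid [(0.79, [[273.5, 169.1999969482422], [313.79998779296875, 164.1999969482422], [315.79998779296875, 180.0], [275.5, 185.10000610351562]])]
punch_grip [(0.67, [[238.60000610351562, 228.1999969482422], [247.39999389648438, 223.8000030517578], [276.6000061035156, 282.20001220703125], [267.79998779296875, 286.6000061035156]])]
expect home lip [274.6 169.1] [239.5 165.5]
expect home lip [282.4 180.7] [258.4 163.5]
expect home lip [284.7 180.1] [258.1 161. ]
expect home lip [279.5 175. ] [248.8 163.4]
petri [([609.0, -410.0, 16.0], 0.88), ([524.0, -518.0, 15.0], 0.59)]
petri2 [([609.0, -410.0, 16.0], 0.88), ([524.0, -518.0, 15.0], 0.59)]
slidebox [([715.0, -340.0, 28.0], 0.95), ([680.0, 27.0, 52.0], 0.75)]
forceps [([662.0, -195.0, 4.0], 0.56), ([610.0, -405.0, 15.0], 0.52)]
reagent [([406.0, 348.0, 48.0], 0.55)]
jar []
brush [([691.0, 428.0, 16.0], 0.58)]
```

```bash
python3 -c "
from plant import ctrl
print(ctrl.close_job())"
```

```text
the job is handed in; nothing more can be done
None
```

I handed the job in at about 27 s of the 72 s, without seeing the verdict: the pin lies in the blue tray with its tail end probably propped on the tray's wall but clear of the lugs, the punch is back on its rest, the plate is home against the stop, and the bystanders the final side picture found are where they were (the jar was not found).

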